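# Clamp a hockey-stick extension in the cutting jig

### The arm

A 7-joint arm with a two-finger parallel gripper is mounted at the origin on the work surface. World frame = base frame: x ahead of the robot, y to its left, z up, the work surface at z = 0. Lengths are in mm, angles in rad, forces in N, time in s.
With the tool pointing down it reaches from about 400 to 875 mm from the base axis. Payload 4.4 kg.
Tool frame: the origin (TCP) lies between the finger pads; the fingertips stand ctrl.tcp_to_tips ahead of it and the grasp point (between the pads) lies 8 mm behind it (ctrl.tcp_to_tips is the distance from the TCP to the fingertips, in mm); z points along the fingers, y is the direction in which the jaws open and shut (so a half turn about z gives the same grasp; the last joint's range is limited). The gripper opens to 85 mm and grips with 20 to 120 N. Pads are 22 mm wide; open, the fingers measure 114 mm over their backs; the gripper's body (76 mm by 85 mm) begins 54 mm behind the grasp point. The pads swing forward as they close: fully open they stand 13 mm farther back than shut.
Start: joints at [-1.304, 0.628, 0.038, 1.517, -0.027, 0.996, -0.02], TCP at [212.326, 614.358, 242.313] pointing down, gripper open.
Joint ranges: [-3.06, 3.06], [-0.37, 2.12], [-1.25, 1.32], [0.18, 2.47], [-1.1, 4.24], [0.23, 1.98], [-2.94, 2.94]. Speed limits (rad/s): [2.57, 2.57, 3.14, 3.14, 3.14, 3.14, 3.14].

### API

Orientations are given as [roll, pitch, yaw] about the fixed x, y, z axes, in that order (R = Rz(yaw) Ry(pitch) Rx(roll)).
In Python, from cell import ctrl gives the robot as it stands.
- The arm moves only by the tool send_rows, never from a script. Its argument "rows" is a list of rows, each an object of numbers: "x", "y", "z": the shift along the world's x, y, z in cm; "roll": the turn about the world's z in degrees; "claw": the closure, from 0 (fully open) to 1 (shut). A call has 1 to 5 rows; each row is the pose to reach, as a shift and turn from the pose commanded when the call began; what a row does not reach only later rows make up. A row lasts 1/12 s, in which the tool goes at most 41.7 mm and 7.16 degrees, less where a joint would pass 70% of its speed; a pose out of reach is approached as far as the arm can. A call with a gripper value outside its range is refused whole. The fingers move at their own pace and stop on an object; the grip force is fixed at half the most. Time passes only in rows, so rows that repeat a pose let the fingers close. It gives the time, the measured TCP pose, the force and the opening at its end, in the units of the state.
- ctrl.read_state(): the state, without advancing time (a new reading comes with each control period).
- ctrl.get_image(name): name is "side" or "top"; returns (picture, depth): 384x512x3 uint8, blue, green, red; 384x512 float32, mm along the optical axis (not along the pixel's ray), 0 where there is no reading.
- ctrl.get_calibration(name): a dict with "intrinsics" (3x3 intrinsics, pixels), "T" (4x4, takes a point from camera to world coordinates). Camera axes: x right, y down, z forward; pixel columns grow to the right and rows downward; lengths in mm; the calibration is good to about 2 mm. A picture is of the moment at which its call begins. get_calibration takes no time and is no camera call.
- ctrl.finish_job(): hands the job in, once; it reports no verdict.
Trained networks look in the newest picture that a camera, given by its name, has taken for a name from the list of things; names that differ only in an ending like _2 or _b are one class to them, and where a whole thing is asked for, a point or a joint stands for the part that bears it (a point fixed in the world has none). Each returns a list of dicts, best first, with "confidence" (0 to 1); they miss things now and then, are a little off and sometimes report something else, mostly with a low value. They report only what shows in the picture. A call takes as long as a camera call. They do not tell look-alikes from the thing itself.
- ctrl.recognise(camera, query): "uv" ([column, row] in pixels, amid what is visible of it).
- ctrl.regions_of(camera, query): "region" (384x512 bool, what is visible of it) and "uv" ([column, row] in pixels, amid what is visible of it).
- ctrl.place_of(camera, query): "uv" ([column, row] in pixels: a listed point, or the origin of a listed thing).
The state is a dict: "clock": time; "qpos": joint angles; "qd": joint speeds; "tau": joint torques, N m; "eef_pos": TCP position; "tool_rot": TCP orientation; "force": force on the tool from outside, world axes, zero at the start; "torque": the same for the moment, N m; "width": finger opening in mm.
Only numpy, scipy, OpenCV 4.12 (cv2) and the standard library are available. Lean on these libraries where they do the work, as an engineer would, in place of code of your own. Each camera call takes 0.05 s, during which the arm holds its last target. There are 200 camera calls.

### The job

Get the wooden stick extension that lies loose in the cutting jig ready for sawing: without lifting it, push it flat against the jig's fence and along to the length stop so that its thin tenon end touches the stop. Then push the raised handle of the toggle clamp over and down until it snaps locked and the clamp's rubber foot holds the extension. Leave everything else on the table where it is.

Things in the scene. Friction and masses are not known exactly. Their poses are not given: they have to be found in the camera images.
- jig: Fixed cutting jig: grey laminated board 240 (x) by 400 (y) by 18 mm thick with a dark wooden fence, an aluminium length stop and a steel toggle clamp. Origin: underside of the board, on the table; the board spans x -140 to 100, y -200 to 200 mm. +x points away from the robot, +y along the fence to the stop, z up. A seated extension has its middle at x = -50, y = 45 mm.
- fence_face (a point): Point on the fence's face, which looks to the jig's -x and runs along y: jig x = -36, y = 0, 14 mm above the board's top. The fence is 28 mm high, 16 mm thick and runs from jig y = -70 to 190, with a 3 mm saw kerf at y = -30.
- stop_face (a point): Point on the face of the length stop (which looks to the jig's -y) where the middle of the tenon's end belongs: jig x = -50, y = 165, 9.5 mm above the board's top. The stop block is 26 mm high and spans jig x -77 to -37, y 165 to 190.
- extension: Loose light wooden extension lying flat on the jig, about 0.09 kg, 240 mm long in all: a body 28 mm wide (its x), 19 mm high and 190 mm long, and a thinner tenon 21 by 12.5 mm and 50 mm long at its +y end. Origin at the middle of its length, width and height. It begins 10 to 30 mm off the fence, a little askew, and 30 to 70 mm short of the stop; it slides under about 1 N.
- tenon_end (a point): Middle of the extension's thin +y end face, 120 mm from its origin.
- butt_end (a point): Middle of the extension's thick -y end face (28 by 19 mm), 120 mm from its origin.
- clamp_handle (a joint): Angle of the toggle clamp's handle, rad. 0: open, standing 70 degrees above the level and leaning away from the robot, held there by a spring; grows as it swings away from the robot (jig +x) and down; 1.22: level, against its end stop, locked. Let go before dead centre (about 1.15) it springs back open; past it, it snaps to 1.22 by itself. It takes up to about 5 N at the grip, most just before dead centre.
- clamp_pivot (a point): Hinge of the handle, on the clamp behind the fence: jig x = 50, y = 40, 68 mm above the table. The hinge axis is the jig's y.
- handle_grip (a point): Point on the middle line of the handle's straight round black grip, 85 mm from the hinge; the grip is 16 mm thick and reaches from 27 to 112 mm from the hinge. While open, the clamp's arm stands raised on its -x side (top 125 mm above the table), its foot over the fence at jig y 30 to 50; the arm comes down on the extension as the handle goes over.
- clamp_pad: Rubber foot, 17 mm across, sprung, on the spindle at the end of the clamp's arm; when locked it presses on top of the extension with about 12 N. Its origin lies on the arm's hinge (jig x = 6, y = 40, 58 mm above the table), not at the foot.
- tape_jig: Bystander: white tape roll, 72 mm across, 25 mm high, lying on the jig's board behind the fence. Origin at the centre of its underside.
- offcut: Bystander: wooden offcut 28 by 45 by 19 mm on the jig's board behind the fence, near the stop. Origin at the centre of its underside.
- square: Bystander: try square lying flat on the table beside the jig, wooden stock 100 by 18 by 14 mm, steel blade 150 mm. Origin under the centre of the stock.
- puck: Bystander: hockey puck, 76 mm across, 25 mm high, on the table. Origin at the centre of its underside.
- tape_roll: Bystander: black tape roll, 76 mm across, 36 mm high, on the table. Origin at the centre of its underside.
- tape_measure: Bystander: pocket tape measure 64 by 34 by 60 mm high, on the table. Origin at the centre of its underside.
- glue: Bystander: glue bottle, 54 mm across, 160 mm high, standing on the table. Origin at the centre of its underside.
There are look-alikes about, which are no part of the job. What is shaped like the extension but orange or red is not meant.

How it is judged (in metres and radians):
On the way, in this order (a step that is already met when the one before it is completed fails the run):
1. the extension lies along the fence with its tenon end at the stop, the clamp still open (y of tenon_end in the frame of jig above 0.162 m and x of each of tenon_end, butt_end in the frame of jig above -0.0535 m and value of joint clamp_handle below 0.3 rad), for 0.2 s.
2. the clamp is locked on the extension (value of joint clamp_handle above 1.18 rad and contact force between clamp_pad and extension above 6 N), for 0.2 s.
At the end, for the whole second after the job is handed in: The extension lies flat on the board, both its ends within 3.5 mm of touching the fence line and the tenon end within 3 mm of the stop; the clamp handle is locked past dead centre (above 1.18 rad) with its foot pressing on the extension with more than 6 N; all at rest (all of step 2 and y of tenon_end in the frame of jig above 0.162 m and x of each of tenon_end, butt_end in the frame of jig above -0.0535 m and z of extension in the frame of jig between 0.025 and 0.03 m and angle between extension's own z axis and vertical below 0.05 rad and linear speed of extension below 0.01 m/s).
It fails at once if the extension is lifted off the board or tipped up (height (world z) of extension above 0.036 m or angle between extension's own z axis and vertical above 0.15 rad).
It fails at once if something else on the table is moved more than 20 mm (distance of any of tape_jig, offcut, square, puck, tape_roll, tape_measure, glue from where it was at the start of the episode above 0.02 m).
It also fails if it takes over 64 s, if anything falls off the work surface, if the arm or the gripper's body presses on something with over 40 N, if the wrist force passes 120 N, or if a joint passes its speed limit or range.

## Working session

There is one attempt and no reset: what is moved stays moved. The work goes in short steps, Python scripts to look and compute and a tool call to move; the robot and the scene stay as the last step left them, time stands still between calls to the robot, and variables do not carry over. Pictures are saved under pics/ and viewed, on a budget of 10 in all, crops included, one or two more only if the job needs it, and the job is handed in when it is done.

Besides the shell and the picture viewer there is one more tool, called as name(argument=value, ...), one argument or row to a line, values as JSON. send_rows: Moves the arm, as the interface text tells. Its arguments: {"type":"object","properties":{"rows":{"type":"array"}},"required":["rows"]}

```bash
mkdir -p pics; cat > h.py <<'E'
import numpy as np, cv2
from cell import ctrl
def world(name,uv,depth=None,z=None):
    c=ctrl.get_calibration(name);K=np.array(c["intrinsics"]);T=np.array(c["T"])
    r=np.linalg.inv(K)@np.array([uv[0],uv[1],1.])
    if z is not None:
        d=T[:3,:3]@r; return T[:3,3]+d*(z-T[2,3])/d[2]
    return T[:3,:3]@(r*depth)+T[:3,3]
def proj(name,p):
    c=ctrl.get_calibration(name);K=np.array(c["intrinsics"]);T=np.linalg.inv(np.array(c["T"]))
    q=K@(T[:3,:3]@np.array(p,float)+T[:3,3]);return q[:2]/q[2]
E
python3 - <<'E'
from h import *
ims=[]
for n in("top","side"):
    im,d=ctrl.get_image(n); np.save(n+"_d.npy",d); cv2.imwrite(n+".png",im); ims.append(im)
    for q in ("jig","extension","tenon_end","butt_end","clamp_pivot","handle_grip","fence_face","stop_face"):
        for r in ctrl.place_of(n,q)[:2]:
            u,v=map(int,np.round(r["uv"])); dd=d[min(max(v,0),383),min(max(u,0),511)]
            print(n,q,np.round(r["uv"],1),round(r["confidence"],2),np.round(world(n,r["uv"],dd)) )
cv2.imwrite("pics/a.png",cv2.resize(ims[0],(800,600),interpolation=cv2.INTER_CUBIC));cv2.imwrite("pics/b.png",cv2.resize(ims[1],(800,600),interpolation=cv2.INTER_CUBIC))
s=ctrl.read_state();print(s["clock"],s["eef_pos"],s["tool_rot"],s["force"],s["width"],ctrl.tcp_to_tips)
E
```

```text
top jig [264.7 153.5] 0.82 [545. -15.  16.]
top extension [397.4 245.5] 0.82 [ 272. -389.   17.]
top extension [265.5 176.2] 0.7 [472. -16.  37.]
top tenon_end [225.8 177.6] 0.98 [470.  99.  33.]
top tenon_end [183.5 241.3] 0.74 [288. 225.  -2.]
top butt_end [128.4 309.4] 0.62 [102. 368.  19.]
top butt_end [357.7 115.8] 0.57 [ 645. -285.   59.]
top clamp_pivot [247.1 134.9] 0.66 [586.  36.  69.]
top handle_grip [248.6 115. ] 0.67 [611.  29. 159.]
top handle_grip [357.8 114.6] 0.53 [ 648. -286.   59.]
top fence_face [265.1 166.1] 0.61 [503. -15.  32.]
top stop_face [212.8 177.1] 0.66 [475. 139.  17.]
side jig [282.3 209.2] 0.58 [511. -36.  33.]
side extension [295.  336.1] 0.97 [ 263. -395.   17.]
side extension [267.9 212.2] 0.82 [462. -25.  39.]
side tenon_end [183.1 199.1] 0.9 [295. 232.   0.]
side tenon_end [243.5 194.6] 0.77 [461. 109.  19.]
side butt_end [292.4 230.2] 0.91 [ 475. -130.   37.]
side butt_end [301.3 289.1] 0.65 [ 374. -291.    3.]
side clamp_pivot [288.8 180.9] 0.79 [585.  22.  75.]
side handle_grip [294.7 157.1] 0.43 [610.  29. 157.]
side handle_grip [372.5 245.6] 0.22 [ 634. -308.   22.]
side stop_face [239.8 183.2] 0.87 [469. 141.  44.]
0.9 [212.29315738 614.35718273 242.33237034] [ 3.14158546e+00 -4.33388448e-05  2.80880718e+00] [-0.49978325  0.42533362 -0.42224721] 85.06992560938374 11.0
```

View pics/a.png

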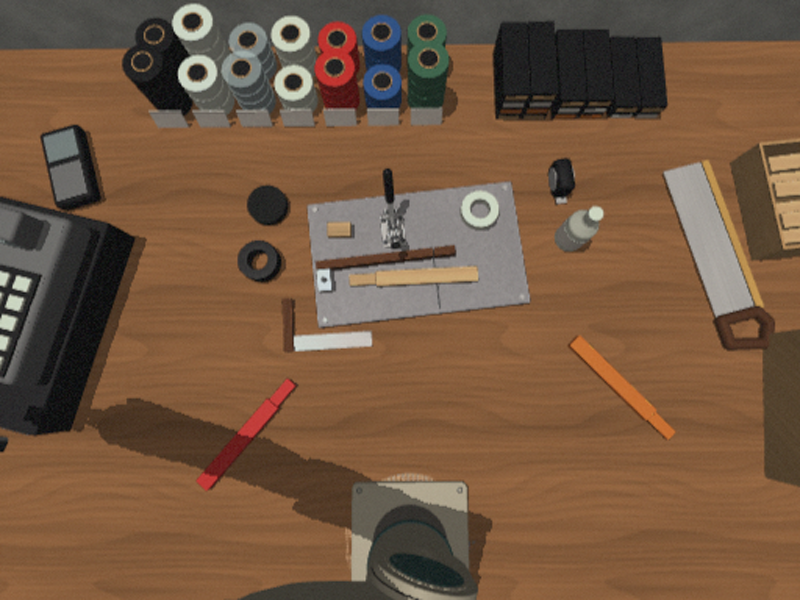

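View pics/b.png

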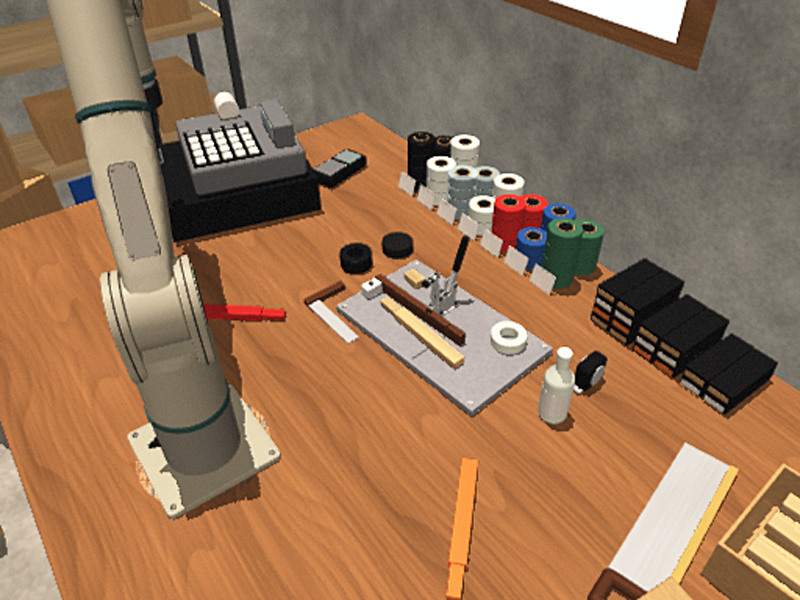

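The plain-wood piece lying in the jig, at about (415,277) in the enlarged top picture, is the extension. The red piece at (247,435) and the orange one at (620,387) are look-alikes on the table. Next I'll fit the jig and extension poses and confirm them in one crop.

```bash
cat > fit.py <<'E'
from h import *
from scipy.optimize import minimize
def fitjig(im,d):
    hsv=cv2.cvtColor(im,cv2.COLOR_BGR2HSV)
    m=((hsv[...,1]<60)&(hsv[...,2]>60)&(hsv[...,2]<210)).astype(np.uint8)
    m[:100]=0;m[225:]=0;m[:,:180]=0;m[:,350:]=0
    m=cv2.morphologyEx(m,cv2.MORPH_OPEN,np.ones((3,3)))
    n,l,st,_=cv2.connectedComponentsWithStats(m); k=1+np.argmax(st[1:,4])
    c=cv2.findContours((l==k).astype(np.uint8),0,2)[0]
    h=cv2.convexHull(np.vstack(c))[:,0]
    w=np.array([world("top",p,z=18)[:2] for p in h],np.float32)
    return cv2.minAreaRect(w),l==k
def fitext(im):
    hsv=cv2.cvtColor(im,cv2.COLOR_BGR2HSV)
    m=((hsv[...,0]>10)&(hsv[...,0]<28)&(hsv[...,1]>60)&(hsv[...,2]>150)).astype(np.uint8)
    n,l,st,ce=cv2.connectedComponentsWithStats(m)
    k=[i for i in range(1,n) if st[i,4]>200 and 220<ce[i][0]<310 and 160<ce[i][1]<200]
    v,u=np.nonzero(l==k[0])
    return np.array([world("top",p,z=36)[:2] for p in zip(u,v)]),(l==k[0])
def inj(p,o,yaw):
    c,s=np.cos(yaw),np.sin(yaw);q=np.atleast_2d(p)[:,:2]-o
    return np.c_[q[:,0]*c+q[:,1]*s,-q[:,0]*s+q[:,1]*c]
def outj(p,o,yaw):
    c,s=np.cos(yaw),np.sin(yaw);x,y=p[:2];return np.array([o[0]+c*x-s*y,o[1]+s*x+c*y])
E
python3 - <<'E'
from fit import *
im=cv2.imread("top.png");d=np.load("top_d.npy")
r,m=fitjig(im,d);print(r)
b=cv2.boxPoints(r);b=b[np.argsort(b[:,0])];ctr=np.array(r[0])
e=[]  # long axis
B=cv2.boxPoints(r);s=[B[1]-B[0],B[2]-B[1]];L=max(s,key=np.linalg.norm);L=L*np.sign(L[1])
yaw=np.arctan2(-L[0],L[1]);o=ctr+np.array([np.cos(yaw),np.sin(yaw)])*20
print("yaw deg",np.degrees(yaw),"origin",o)
P,me=fitext(im);J=inj(P,o,yaw)
for y0 in range(-160,170,20):
    k=abs(J[:,1]-y0)<8
    if k.sum()>5: print(y0,k.sum(),J[k,0].min().round(1),J[k,0].max().round(1),J[k,0].mean().round(1))
print("y range",J[:,1].min(),J[:,1].max())
for nm,p in dict(pivot=(50,40,68),grip=(50+85*.342,40,68+85*.94),stop=(-50,165,27),f1=(-36,190,46),f2=(-36,-70,46)).items():
    w=[*outj(p,o,yaw),p[2]];print(nm,np.round(w),proj("top",w).round(1))
cv2.imwrite("pics/c.png",0*im)
v=cv2.resize(im[105:215,190:350],None,fx=5,fy=5,interpolation=cv2.INTER_CUBIC)
for p in [(50,40,68),(79,40,148),(-50,165,27),(-36,190,46),(-36,-70,46),(-140,-200,18),(100,-200,18),(-140,200,18),(100,200,18)]:
    q=(proj("top",[*outj(p,o,yaw),p[2]])-[190,105]+.5)*5
    cv2.circle(v,tuple(int(t) for t in q),4,(0,0,255),1)
cv2.imwrite("pics/c.png",v)
E
```

```text
((520.364501953125, -19.35186767578125), (240.3516082763672, 397.9797058105469), 6.4065842628479)
yaw deg 6.406587 origin [540.23960495 -17.12020397]
-100 52 -89.1 -61.1 -74.9
-80 50 -87.1 -61.6 -74.6
-60 51 -86.2 -59.2 -72.5
-40 54 -85.2 -57.1 -71.4
-20 51 -82.8 -56.1 -70.0
0 52 -82.3 -55.2 -68.4
20 54 -80.9 -52.8 -66.7
40 50 -78.5 -53.3 -65.4
60 52 -77.6 -50.9 -63.6
80 49 -77.0 -49.5 -63.3
100 37 -71.6 -52.0 -61.9
120 36 -71.1 -51.3 -61.8
y range -106.80518667363131 131.2486541490662
pivot [585.  28.  68.] [249.9 135.3]
grip [614.  31. 148.] [247.9 115.5]
stop [472. 141.  27.] [211.6 177.2]
f1 [483. 168.  46.] [201.7 172.2]
f2 [512. -91.  46.] [291.4 161.7]
```

View pics/c.png

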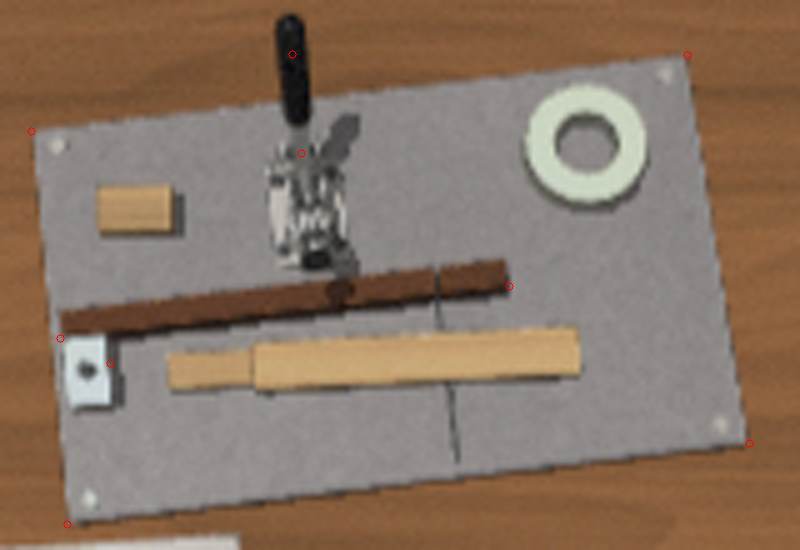

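The crop confirms it: the plain-wood extension has its tenon to the left, with an end gap of about 34 mm. Its butt lies about 25 mm off the fence and its tenon about 11 mm. The jig frame fits, with yaw 6.4° and origin (540,-17). I'll approach the near side at jig y = -20, fingers shut and squared to the jig.

send_rows(
  rows=[
    {"x": 1.3,"y": -3.9,"z": 0,"roll": 6.4,"claw": 1},
    {"x": 2.6,"y": -7.8,"z": 0,"roll": 12.8,"claw": 1},
    {"x": 3.9,"y": -11.7,"z": 0,"roll": 19,"claw": 1},
    {"x": 5.2,"y": -15.6,"z": 0,"roll": 25.3,"claw": 1},
    {"x": 6.5,"y": -19.5,"z": 0,"roll": 25.3,"claw": 1},
  ],
)

```text
clock: 1.32
eef_pos: [277.7, 417.5, 242.4]
tool_rot: [3.141, 0.0, -3.028]
force: [2.2, -0.2, 0.5]
width: 25.5
```

send_rows(
  rows=[
    {"x": 1.3,"y": -3.9,"z": 0,"roll": 0,"claw": 1},
    {"x": 2.6,"y": -7.8,"z": 0,"roll": 0,"claw": 1},
    {"x": 3.9,"y": -11.7,"z": 0,"roll": 0,"claw": 1},
    {"x": 5.2,"y": -15.6,"z": 0,"roll": 0,"claw": 1},
    {"x": 6.5,"y": -19.5,"z": 0,"roll": 0,"claw": 1},
  ],
)

```text
clock: 1.73
eef_pos: [342.7, 222.6, 242.6]
tool_rot: [3.141, 0.001, -3.033]
force: [0.7, 0.3, 0.2]
width: -0.2
```

send_rows(
  rows=[
    {"x": 1.3,"y": -3.9,"z": 0,"roll": 0,"claw": 1},
    {"x": 2.6,"y": -7.8,"z": 0,"roll": 0,"claw": 1},
    {"x": 3.9,"y": -11.7,"z": 0,"roll": 0,"claw": 1},
    {"x": 5.2,"y": -15.6,"z": 0,"roll": 0,"claw": 1},
    {"x": 6.5,"y": -19.5,"z": 0,"roll": 0,"claw": 1},
  ],
)

```text
clock: 2.15
eef_pos: [407.7, 27.4, 242.7]
tool_rot: [3.142, 0.001, -3.033]
force: [1.5, 0.9, -0.3]
width: -0.1
```

send_rows(
  rows=[
    {"x": 0.7,"y": -3.8,"z": 0,"roll": 0,"claw": 1},
    {"x": 1.5,"y": -7.7,"z": 0,"roll": 0,"claw": 1},
    {"x": 1.5,"y": -7.7,"z": -4,"roll": 0,"claw": 1},
    {"x": 1.5,"y": -7.7,"z": -8,"roll": 0,"claw": 1},
    {"x": 1.5,"y": -7.7,"z": -12,"roll": 0,"claw": 1},
  ],
)

```text
clock: 2.57
eef_pos: [423.6, -48.9, 121.9]
tool_rot: [-3.141, 0.004, -3.036]
force: [0.9, 0.1, -0.9]
width: 0.1
```

send_rows(
  rows=[
    {"x": 0,"y": 0,"z": -4,"roll": 0,"claw": 1},
    {"x": 0,"y": 0,"z": -7,"roll": 0,"claw": 1},
    {"x": 0,"y": 0,"z": -8,"roll": 0,"claw": 1},
    {"x": 0,"y": 0,"z": -8.6,"roll": 0,"claw": 1},
    {"x": 0,"y": 0,"z": -8.6,"roll": 0,"claw": 1},
  ],
)

```text
clock: 2.98
eef_pos: [418.3, -51.7, 44.3]
tool_rot: [-3.131, -0.015, -3.032]
force: [-0.2, -1.0, -0.0]
width: 0.1
```

send_rows(
  rows=[
    {"x": 0.8,"y": 0.1,"z": -0.2,"roll": 0,"claw": 1},
    {"x": 1.2,"y": 0.1,"z": -0.2,"roll": 0,"claw": 1},
    {"x": 1.2,"y": 0.1,"z": -0.2,"roll": 0,"claw": 1},
  ],
)

```text
clock: 3.23
eef_pos: [432.1, -50.5, 43.4]
tool_rot: [-3.131, -0.013, -3.032]
force: [-0.0, 0.2, -0.3]
width: 0.1
```

send_rows(
  rows=[
    {"x": 0.1,"y": 0,"z": -0.7,"roll": 0,"claw": 1},
    {"x": 0.3,"y": 0,"z": -0.8,"roll": 0,"claw": 1},
    {"x": 0.3,"y": 0,"z": -0.8,"roll": 0,"claw": 1},
  ],
)

```text
clock: 3.48
eef_pos: [433.8, -50.6, 35.4]
tool_rot: [-3.13, -0.015, -3.031]
force: [0.3, 0.2, 0.2]
width: 0.2
```

send_rows(
  rows=[
    {"x": 0.8,"y": 0.1,"z": 0,"roll": 0,"claw": 1},
    {"x": 1.3,"y": 0.15,"z": 0,"roll": 0,"claw": 1},
    {"x": 1.8,"y": 0.2,"z": 0,"roll": 0,"claw": 1},
    {"x": 2.3,"y": 0.25,"z": 0,"roll": 0,"claw": 1},
    {"x": 2.8,"y": 0.3,"z": 0,"roll": 0,"claw": 1},
  ],
)

```text
clock: 3.9
eef_pos: [461.4, -47.8, 35.2]
tool_rot: [-3.131, -0.016, -3.032]
force: [-2.0, 0.4, 1.0]
width: 0.2
```

send_rows(
  rows=[
    {"x": 0.2,"y": 0,"z": 0,"roll": 0,"claw": 1},
    {"x": 0.35,"y": 0.05,"z": 0,"roll": 0,"claw": 1},
    {"x": 0.5,"y": 0.05,"z": 0,"roll": 0,"claw": 1},
  ],
)

```text
clock: 4.15
eef_pos: [465.9, -47.2, 35.0]
tool_rot: [-3.131, -0.016, -3.032]
force: [-1.6, 0.1, 0.7]
width: -0.2
```

Contact is at about 2 N, which is only sliding friction. I'll look at where the extension is.

```bash
cat > look.py <<'E'
from fit import *
import sys
o=np.array([540.2,-17.1]);yaw=np.radians(6.41)
im,d=ctrl.get_image("top")
hsv=cv2.cvtColor(im,cv2.COLOR_BGR2HSV)
m=((hsv[...,0]>10)&(hsv[...,0]<28)&(hsv[...,1]>60)&(hsv[...,2]>110))
v,u=np.nonzero(m);P=np.array([world("top",p,z=37)[:2] for p in zip(u,v)]);J=inj(P,o,yaw)
J=J[(abs(J[:,0]+65)<45)&(abs(J[:,1])<175)]
for y0 in range(-140,175,20):
    k=abs(J[:,1]-y0)<8
    if k.sum()>5: print(y0,k.sum(),J[k,0].min().round(1),J[k,0].max().round(1),J[k,0].mean().round(1))
print("y",np.percentile(J[:,1],[0,.5,99.5,100]).round(1))
print("tcp jig",inj(ctrl.read_state()["eef_pos"],o,yaw).round(1),ctrl.read_state()["force"])
if len(sys.argv)>1: cv2.imwrite(sys.argv[1],cv2.resize(im[95:215,180:350],(800,565),interpolation=cv2.INTER_CUBIC))
E
python3 look.py pics/d.png
```

```text
Traceback (most recent call last):
  File "look.py", line 7, in <module>
    v,u=np.nonzero(m);P=np.array([world("top",p,z=37)[:2] for p in zip(u,v)]);J=inj(P,o,yaw)
                                  ~~~~~^^^^^^^^^^^^^^
  File "h.py", line 4, in world
    c=ctrl.get_calibration(name);K=np.array(c["intrinsics"]);T=np.array(c["T"])
ValueError: time passes only in moves, steps and waits
```

```bash
sed -i 's/^def world/import functools\n@functools.lru_cache\ndef cal(name): return ctrl.get_calibration(name)\ndef world/; s/c=ctrl.get_calibration(name)/c=cal(name)/' h.py
sed -i 's/^v,u=np.nonzero(m)/m[:100]=0;m[220:]=0;m[:,:180]=0;m[:,350:]=0\n&/' look.py
python3 look.py pics/d.png
```

```text
20 22 -50.7 -38.6 -43.9
40 40 -65.9 -39.1 -51.5
60 55 -67.5 -39.3 -53.8
80 51 -67.7 -38.3 -53.7
100 42 -64.9 -43.7 -53.7
120 40 -64.7 -43.8 -53.4
y [ 10.1  12.8 131.3 131.8]
tcp jig [[-76.9 -21.6]] [ 0.13459009 -0.34126769 -0.30298837]
```

View pics/d.png

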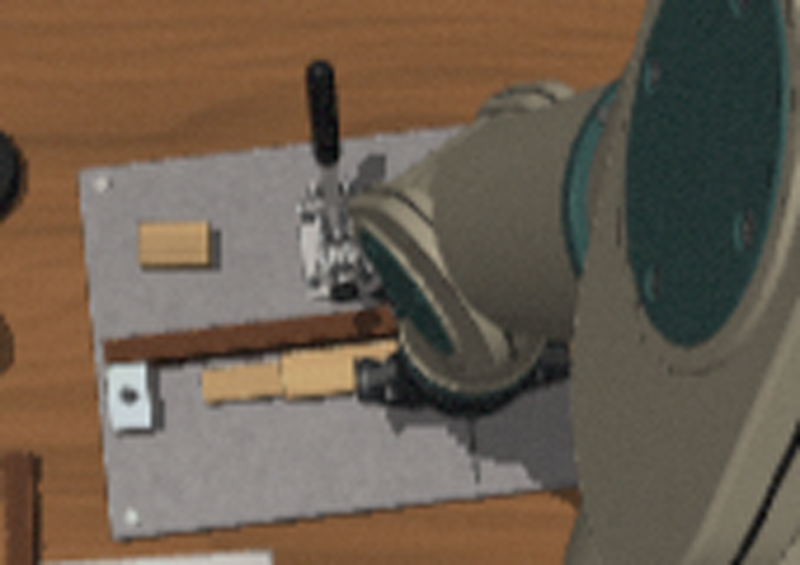

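The extension (tenon at (240,385), body at (340,365)) is now parallel to the fence with about 2 mm to go. I'll push gently on.

send_rows(
  rows=[
    {"x": 0.1,"y": 0,"z": 0,"roll": 0,"claw": 1},
    {"x": 0.2,"y": 0,"z": 0,"roll": 0,"claw": 1},
    {"x": 0.3,"y": 0.05,"z": 0,"roll": 0,"claw": 1},
  ],
)

```text
clock: 4.5
eef_pos: [469.0, -46.8, 35.0]
tool_rot: [-3.131, -0.016, -3.032]
force: [0.2, -0.5, -1.0]
width: -0.2
```

send_rows(
  rows=[
    {"x": 0.1,"y": 0,"z": 0,"roll": 0,"claw": 1},
    {"x": 0.15,"y": 0,"z": 0,"roll": 0,"claw": 1},
  ],
)

```text
clock: 4.67
eef_pos: [470.4, -46.5, 35.0]
tool_rot: [-3.131, -0.016, -3.031]
force: [-1.9, 0.5, 1.0]
width: 0.1
```

send_rows(
  rows=[
    {"x": 0.1,"y": 0,"z": 0,"roll": 0,"claw": 1},
    {"x": 0.15,"y": 0,"z": 0,"roll": 0,"claw": 1},
  ],
)

```text
clock: 4.83
eef_pos: [470.5, -46.6, 34.9]
tool_rot: [-3.131, -0.018, -3.031]
force: [-5.4, 0.7, 3.8]
width: -0.2
```

Flush: the force rose to 5 N with no further motion. Next I'll go round behind the butt end.

send_rows(
  rows=[
    {"x": -1,"y": -0.1,"z": 0,"roll": 0,"claw": 1},
    {"x": -2,"y": -0.2,"z": 0,"roll": 0,"claw": 1},
    {"x": -1.6,"y": -4,"z": 0,"roll": 0,"claw": 1},
    {"x": -1.2,"y": -8,"z": 0,"roll": 0,"claw": 1},
    {"x": -0.7,"y": -11.6,"z": 0,"roll": 0,"claw": 1},
  ],
)

```text
clock: 5.25
eef_pos: [466.0, -164.1, 35.2]
tool_rot: [-3.13, -0.014, -3.029]
force: [0.9, -0.2, -0.4]
width: 0.3
```

send_rows(
  rows=[
    {"x": 1,"y": 0.1,"z": 0,"roll": 0,"claw": 1},
    {"x": 2.5,"y": 0.3,"z": 0,"roll": 0,"claw": 1},
    {"x": 3.7,"y": 0.4,"z": 0,"roll": 0,"claw": 1},
    {"x": 3.7,"y": 0.4,"z": 0,"roll": 0,"claw": 1},
  ],
)

```text
clock: 5.58
eef_pos: [506.1, -158.5, 35.4]
tool_rot: [-3.131, -0.01, -3.032]
force: [1.1, -0.1, -0.0]
width: 0.3
```

```bash
python3 look.py
```

```text
-100 12 -61.3 -52.5 -57.4
-80 52 -63.5 -35.6 -50.5
-60 54 -63.7 -35.5 -49.8
-40 53 -63.9 -34.8 -49.6
-20 52 -63.7 -35.0 -49.1
0 55 -63.0 -34.8 -48.7
20 56 -63.5 -35.0 -49.0
40 56 -63.7 -35.5 -49.6
60 54 -63.5 -34.8 -49.8
80 51 -62.1 -34.6 -49.4
100 41 -59.7 -38.8 -49.8
120 44 -60.3 -38.6 -49.3
y [-105.  -100.2  130.4  131.5]
tcp jig [[ -52.  -136.5]] [-0.79007329 -0.63086867  0.67975647]
```

send_rows(
  rows=[
    {"x": -0.1,"y": 0.9,"z": 0,"roll": 0,"claw": 1},
    {"x": -0.2,"y": 1.8,"z": 0,"roll": 0,"claw": 1},
    {"x": -0.3,"y": 2.7,"z": 0,"roll": 0,"claw": 1},
    {"x": -0.4,"y": 3.5,"z": 0,"roll": 0,"claw": 1},
    {"x": -0.45,"y": 4.1,"z": 0,"roll": 0,"claw": 1},
  ],
)

```text
clock: 6.05
eef_pos: [496.7, -116.0, 35.1]
tool_rot: [-3.131, -0.017, -3.03]
force: [-0.2, -1.1, -0.1]
width: -0.2
```

```bash
python3 look.py
```

```text
-40 36 -63.9 -36.3 -52.6
-20 52 -63.7 -35.0 -49.1
0 55 -63.0 -34.8 -48.7
20 56 -63.5 -35.0 -49.0
40 56 -63.7 -35.5 -49.6
60 55 -63.9 -34.8 -50.0
80 54 -63.7 -34.6 -49.2
100 54 -62.7 -34.8 -49.0
120 45 -60.3 -38.3 -49.0
140 43 -60.8 -38.8 -49.4
160 14 -58.4 -40.4 -49.4
y [-57.8 -49.5 156.7 157.6]
tcp jig [[-53.8 -92.2]] [-0.7305414   0.59768176 -0.55104024]
```

send_rows(
  rows=[
    {"x": 0,"y": 0.2,"z": 0,"roll": 0,"claw": 1},
    {"x": -0.05,"y": 0.4,"z": 0,"roll": 0,"claw": 1},
    {"x": -0.05,"y": 0.6,"z": 0,"roll": 0,"claw": 1},
  ],
)

```text
clock: 6.35
eef_pos: [497.2, -112.1, 35.1]
tool_rot: [-3.13, -0.015, -3.032]
force: [-0.1, -1.0, 1.4]
width: -0.1
```

send_rows(
  rows=[
    {"x": 0,"y": 0.1,"z": 0,"roll": 0,"claw": 1},
    {"x": 0,"y": 0.2,"z": 0,"roll": 0,"claw": 1},
  ],
)

```text
clock: 6.52
eef_pos: [497.1, -110.2, 35.1]
tool_rot: [-3.13, -0.016, -3.032]
force: [-0.2, -1.1, 1.3]
width: 0.2
```

send_rows(
  rows=[
    {"x": 0,"y": 0.1,"z": 0,"roll": 0,"claw": 1},
    {"x": 0,"y": 0.2,"z": 0,"roll": 0,"claw": 1},
  ],
)

```text
clock: 6.68
eef_pos: [497.0, -109.9, 35.1]
tool_rot: [-3.128, -0.016, -3.033]
force: [0.2, -7.5, 0.6]
width: -0.2
```

send_rows(
  rows=[
    {"x": 0,"y": 0.1,"z": 0,"roll": 0,"claw": 1},
    {"x": 0,"y": 0.1,"z": 0,"roll": 0,"claw": 1},
  ],
)

```text
clock: 6.85
eef_pos: [497.0, -109.9, 35.2]
tool_rot: [-3.127, -0.016, -3.034]
force: [2.0, -8.1, 1.4]
width: 0.2
```

```bash
python3 look.py
```

```text
-40 20 -63.9 -51.1 -57.6
-20 52 -63.7 -35.0 -49.1
0 55 -63.0 -34.8 -48.7
20 56 -63.5 -35.0 -49.0
40 56 -63.7 -35.5 -49.6
60 54 -63.5 -34.8 -49.8
80 53 -62.1 -34.6 -49.0
100 54 -62.7 -34.8 -49.0
120 44 -60.3 -38.6 -49.3
140 43 -60.8 -38.8 -49.4
160 29 -60.6 -39.7 -49.4
y [-54.9 -45.7 162.4 163.4]
tcp jig [[-53.3 -87.4]] [ 0.61278343 -8.02699975  1.11486658]
```

At the stop: 8 N with no further motion, and still flush against the fence. I'll back off, rise, and go to the handle.

send_rows(
  rows=[
    {"x": 0.2,"y": -1,"z": 0,"roll": 0,"claw": 1},
    {"x": 0.3,"y": -2.2,"z": 0,"roll": 0,"claw": 1},
    {"x": 0.3,"y": -2.2,"z": 4,"roll": 0,"claw": 1},
    {"x": 0.3,"y": -2.2,"z": 8,"roll": 0,"claw": 1},
    {"x": 0.3,"y": -2.2,"z": 12,"roll": 0,"claw": 1},
  ],
)

```text
clock: 7.32
eef_pos: [499.3, -128.2, 155.6]
tool_rot: [-3.134, -0.017, -3.031]
force: [1.0, -1.0, -0.8]
width: -0.2
```

send_rows(
  rows=[
    {"x": 0,"y": 0,"z": 4,"roll": 0,"claw": 1},
    {"x": 0.5,"y": 0.5,"z": 6,"roll": 0,"claw": 1},
    {"x": 2,"y": 4,"z": 6,"roll": 0,"claw": 1},
    {"x": 3.5,"y": 7.5,"z": 6,"roll": 0,"claw": 1},
  ],
)

```text
clock: 7.65
eef_pos: [536.2, -55.4, 216.7]
tool_rot: [-3.13, -0.012, -3.038]
force: [0.7, 0.8, -0.6]
width: -0.1
```

```bash
python3 look.py; python3 - <<'E'
from fit import *
print(ctrl.read_state()["eef_pos"],ctrl.read_state()["clock"])
E
```

```text
-80 8 -61.8 -37.9 -50.7
-60 55 -64.0 -35.5 -50.0
-40 53 -63.9 -34.8 -49.6
-20 52 -63.7 -35.0 -49.1
0 55 -63.0 -34.8 -48.7
20 56 -63.5 -35.0 -49.0
40 56 -63.7 -35.5 -49.6
60 55 -63.9 -34.8 -50.0
80 54 -63.7 -34.6 -49.2
100 54 -62.7 -34.8 -49.0
120 45 -60.3 -38.3 -49.0
140 43 -60.8 -38.8 -49.4
160 29 -60.6 -39.7 -49.4
y [-74.2 -72.7 162.3 163.4]
tcp jig [[ -3.6 -25.8]] [3.54048452 8.06468252 0.76759546]
[539.52252566 -43.15337302 217.08100713] 7.7
```

send_rows(
  rows=[
    {"x": 1.5,"y": 3.5,"z": 0,"roll": 0,"claw": 1},
    {"x": 3.1,"y": 7,"z": 0,"roll": 0,"claw": 1},
    {"x": 3.1,"y": 7,"z": -2.5,"roll": 0,"claw": 1},
    {"x": 3.1,"y": 7,"z": -5.4,"roll": 0,"claw": 1},
    {"x": 3.1,"y": 7,"z": -5.4,"roll": 0,"claw": 1},
  ],
)

```text
clock: 8.12
eef_pos: [562.7, 16.5, 156.5]
tool_rot: [-3.132, -0.024, -3.029]
force: [-1.0, -0.5, -1.0]
width: -0.3
```

```bash
python3 - <<'E'
from h import *
im,_=ctrl.get_image("side")
cv2.imwrite("pics/e.png",cv2.resize(im[90:250,200:380],(800,600)and None,fx=3.7,fy=3.7,interpolation=cv2.INTER_CUBIC))
E
```

```text
(no output)
```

View pics/e.png

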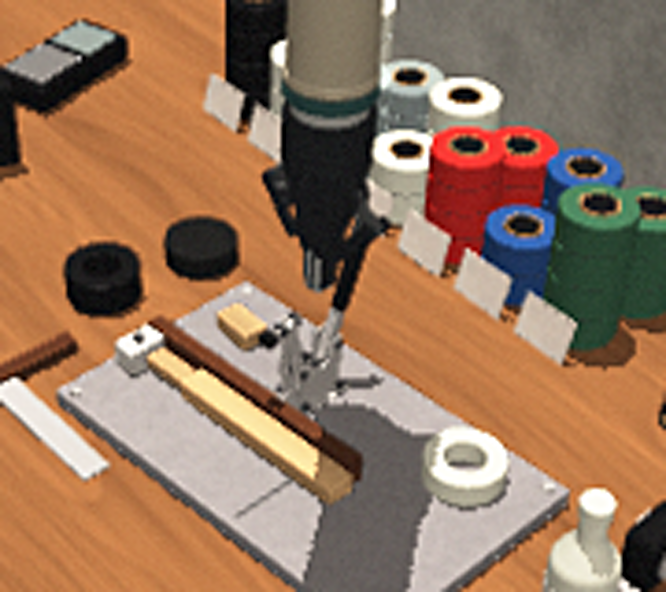

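The picture shows the shut fingertip at (315,280), to the robot's side of the upright handle at (345,285), with the extension seated along the fence to the stop. I'll align to jig y = 40 and come up to the handle.

send_rows(
  rows=[
    {"x": 0,"y": 0.9,"z": 0.5,"roll": 0,"claw": 1},
    {"x": 1.1,"y": 1.0,"z": 0.5,"roll": 0,"claw": 1},
    {"x": 2.3,"y": 1.2,"z": 0.5,"roll": 0,"claw": 1},
    {"x": 2.3,"y": 1.2,"z": 0.5,"roll": 0,"claw": 1},
  ],
)

```text
clock: 8.5
eef_pos: [592.4, 29.5, 168.7]
tool_rot: [-3.132, -0.009, -3.032]
force: [0.3, 0.0, 0.2]
width: -0.3
```

send_rows(
  rows=[
    {"x": 0.6,"y": 0.05,"z": -0.6,"roll": 0,"claw": 1},
    {"x": 1.7,"y": 0.2,"z": -1.1,"roll": 0,"claw": 1},
    {"x": 2.6,"y": 0.3,"z": -1.55,"roll": 0,"claw": 1},
    {"x": 2.6,"y": 0.3,"z": -1.55,"roll": 0,"claw": 1},
  ],
)

```text
clock: 8.83
eef_pos: [616.3, 31.4, 150.2]
tool_rot: [-3.132, -0.014, -3.032]
force: [-0.1, 0.4, -0.5]
width: 0.2
```

send_rows(
  rows=[
    {"x": 1.0,"y": 0.1,"z": -0.4,"roll": 0,"claw": 1},
    {"x": 2.0,"y": 0.2,"z": -1.05,"roll": 0,"claw": 1},
    {"x": 2.0,"y": 0.2,"z": -1.05,"roll": 0,"claw": 1},
  ],
)

```text
clock: 9.08
eef_pos: [635.3, 33.3, 139.2]
tool_rot: [-3.131, -0.016, -3.032]
force: [-0.5, 0.6, 0.5]
width: 0.1
```

```bash
python3 - <<'E'
from h import *
im,_=ctrl.get_image("side")
cv2.imwrite("pics/f.png",cv2.resize(im[90:250,200:380],None,fx=3.7,fy=3.7,interpolation=cv2.INTER_CUBIC))
E
```

```text
(no output)
```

View pics/f.png

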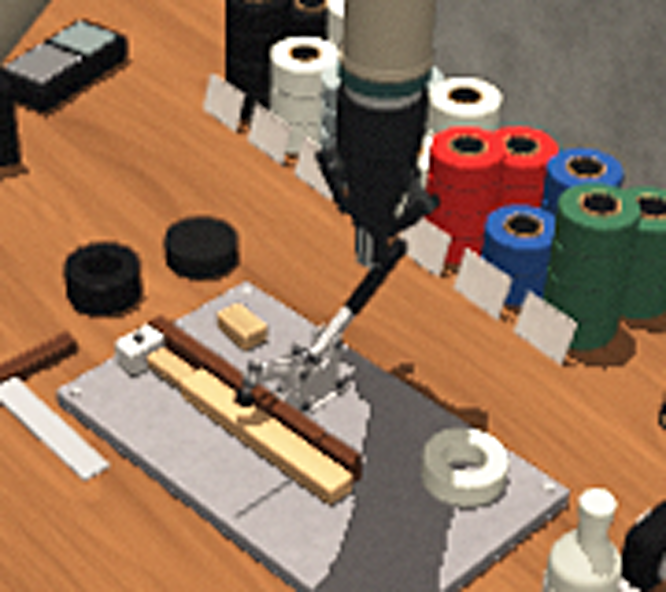

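The handle is going over: it is now at about 40°, with the fingertip on it at (370,260), and the foot is coming down over the extension at (245,395). I'll follow the arc.

send_rows(
  rows=[
    {"x": 0.85,"y": 0.1,"z": -0.85,"roll": 0,"claw": 1},
    {"x": 1.45,"y": 0.15,"z": -1.7,"roll": 0,"claw": 1},
    {"x": 1.9,"y": 0.2,"z": -2.6,"roll": 0,"claw": 1},
    {"x": 2.2,"y": 0.25,"z": -3.5,"roll": 0,"claw": 1},
  ],
)

```text
clock: 9.47
eef_pos: [658.5, 35.9, 104.7]
tool_rot: [-3.131, -0.013, -3.032]
force: [1.0, -0.5, 5.1]
width: 0.4
```

send_rows(
  rows=[
    {"x": 0.1,"y": 0,"z": -0.4,"roll": 0,"claw": 1},
    {"x": 0.2,"y": 0,"z": -0.8,"roll": 0,"claw": 1},
    {"x": 0.3,"y": 0.05,"z": -1.2,"roll": 0,"claw": 1},
    {"x": 0.35,"y": 0.05,"z": -1.4,"roll": 0,"claw": 1},
  ],
)

```text
clock: 9.8
eef_pos: [659.5, 36.2, 89.9]
tool_rot: [-3.131, -0.018, -3.031]
force: [0.0, 0.5, -0.7]
width: -0.0
```

send_rows(
  rows=[
    {"x": 0,"y": 0,"z": -0.15,"roll": 0,"claw": 1},
    {"x": 0,"y": 0,"z": -0.3,"roll": 0,"claw": 1},
  ],
)

```text
clock: 9.97
eef_pos: [659.8, 36.2, 87.5]
tool_rot: [-3.131, -0.017, -3.031]
force: [-0.9, 0.3, 0.5]
width: -0.2
```

It has snapped over: the force dropped from 5 N to 0 near level. I'll lift away and check.

send_rows(
  rows=[
    {"x": 0,"y": 0,"z": 3,"roll": 0,"claw": 1},
    {"x": 0,"y": 0,"z": 6,"roll": 0,"claw": 1},
    {"x": 0,"y": 0,"z": 9,"roll": 0,"claw": 1},
    {"x": 0,"y": 0,"z": 13,"roll": 0,"claw": 1},
    {"x": 0,"y": 0,"z": 13,"roll": 0,"claw": 1},
  ],
)

```text
clock: 10.38
eef_pos: [664.4, 37.8, 226.1]
tool_rot: [-3.132, -0.003, -3.032]
force: [1.2, 1.4, 1.1]
width: -0.2
```

```bash
python3 look.py; python3 - <<'E'
from fit import *
o=np.array([540.2,-17.1]);yaw=np.radians(6.41)
im,d=ctrl.get_image("side")
for th in (0,8):
    t=np.radians(th);p=(50+100*np.cos(t),40,68+100*np.sin(t));print(th,proj("side",[*outj(p,o,yaw),p[2]]))
cv2.imwrite("pics/g.png",cv2.resize(im[90:250,200:380],None,fx=3.7,fy=3.7,interpolation=cv2.INTER_CUBIC))
for r in (60,80,100):  # highest depth point across the grip, world z (expect 76 when level)
    u,v=map(int,proj("side",[*outj((50+r,40),o,yaw),76]).round())
    print(r,max(world("side",(a,b),d[b,a])[2] for a in range(u-3,u+4) for b in range(v-3,v+4)).round(1))
E
```

```text
-80 6 -55.9 -37.9 -47.5
-60 54 -63.7 -35.5 -49.8
-40 53 -63.9 -34.8 -49.6
-20 52 -63.7 -35.0 -49.1
0 55 -63.0 -34.8 -48.7
20 55 -63.5 -35.0 -49.1
40 21 -63.7 -29.6 -55.6
60 54 -63.5 -34.8 -49.8
80 53 -62.1 -34.6 -49.0
100 54 -62.7 -34.8 -49.0
120 44 -60.3 -38.6 -49.3
140 43 -60.8 -38.8 -49.4
160 28 -60.6 -39.7 -49.2
y [-74.2 -72.7 162.  163.1]
tcp jig [[128.1  40.3]] [-0.35888844 -0.35279861  0.20112859]
0 [308.13878141 168.794231  ]
8 [308.23280584 165.69127041]
60 80.4
80 84.5
100 973.7
```

View pics/g.png

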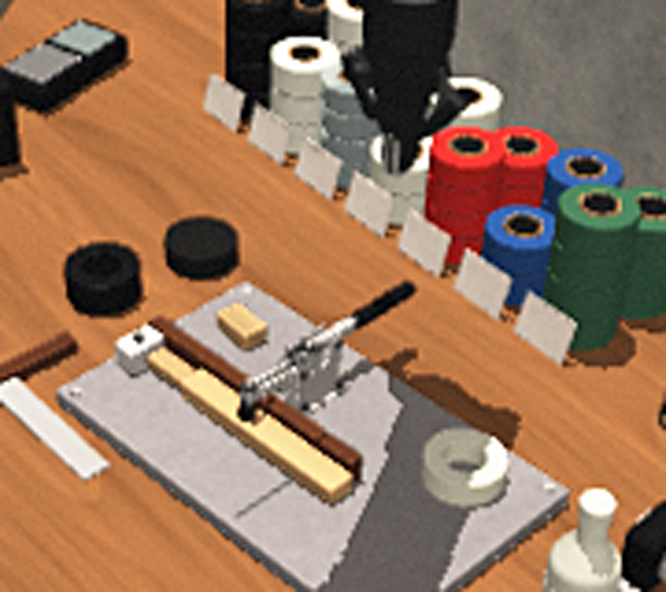

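The handle stays level by itself, its end at (408,289) against a predicted level position of about (406,290). The foot rests on the extension at (248,410) and the bystanders are in place. Handing in.

```bash
python3 -c "
from cell import ctrl
print(ctrl.finish_job())"
```

```text
the job is handed in; nothing more can be done
None
```

The extension is seated in the jig and the clamp is locked on it. I handed the job in at about 10.5 s of the 64 s; no verdict is reported.

- **Fence and stop:** With shut fingers I pushed the extension sideways until the force rose to about 5 N with no more motion. I then pushed it along until it met the stop at about 8 N. The last top picture has its midline at jig x ≈ -49.5 (seated is -50) and its butt at y ≈ -74 (seated is -75).
- **Tenon end:** The picture put the visible tenon end at y ≈ 163, a little short of the stop at 165. I put that down to image error, because the stick also measured about 2–3 mm too short.
- **Clamp:** I pushed the handle over along its arc. The force peaked at about 5 N and then dropped to zero near level. After I lifted away the handle stayed down on its own, with the foot on the extension.
- **Not measured:** I could not read the foot's force on the extension. A depth check of the handle gave mixed heights (80 and 84 mm against an expected 76, and one reading lost to background), so I judged it locked from the force drop and the picture.
- **Bystanders:** The ones in the last picture look unmoved. The tape measure is mostly outside that crop, and I did not measure any of their positions.

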